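Hold the sprung dust flap open with its wing key

ROBOT

A 6-joint arm with a two-finger parallel gripper is mounted at the origin on the work surface. World frame = base frame: x ahead of the robot, y to its left, z up, the work surface at z = 0. Lengths are in m, angles in rad, forces in N, time in s.
With the tool pointing down it reaches from about 0.35 to 0.975 m from the base axis. Payload 17.4 kg.
Tool frame: the origin (TCP) lies at the very end of the fingers, on their centre line; the grasp point (between the pads) lies 19 mm behind it; z points along the fingers, y is the line along which they close (so a half turn about z gives the same grasp; the last joint's range is limited). The gripper opens to 85 mm and grips with 20 to 120 N. Pads are 22 mm wide; open, the fingers measure 114 mm over their backs; the gripper's body (76 mm by 85 mm) begins 54 mm behind the grasp point. The pads swing forward as they close: fully open they stand 13 mm farther back than shut.
Start: joints at [1.169, 0.116, 1.442, -0, 1.584, -0.038], TCP at [0.24, 0.631, 0.231] pointing down, gripper open.
Joint ranges: [-2.83, 2.83], [-0.83, 2.19], [0.07, 2.5], [-1.14, 4.28], [0.01, 3], [-2.97, 2.97]. Speed limits (rad/s): [1.89, 1.89, 2.22, 3.14, 3.14, 3.14].

INTERFACE

Orientations are given as a unit quaternion [x, y, z, w].
In Python, from plant import observe, viewer, workorder gives the robot as it stands.
- The arm moves only by the tool drive_tool, never from a script. Its argument "rows" is one flat list of numbers, 7 for each row, row after row: the shift along the tool's x, y, z each as a share of 0.4 m, from -1 to 1, then the turn, a rotation vector about the tool's x, y, z each as a share of 0.15 rad, from -1 to 1, then the closure, from 0 (fully open) to 1 (shut). In form: [x, y, z, ax, ay, az, claw, x, y, z, ax, ay, az, claw, ...]. A call has 1 to 20 rows; each row shifts and turns the commanded pose from where the row before left it, along the tool's axes as they then stand; what a row does not reach is not made up. A row lasts 1/10 s, in which the tool goes at most 50 mm and 8.59 degrees, less where a joint would pass 70% of its speed; a pose out of reach is approached as far as the arm can. A call with a number of a shift or a turn outside -1 to 1 is refused whole. A call with a gripper value outside its range is refused whole. The fingers move at their own pace and stop on an object; the grip force is fixed at half the most. Time passes only in rows, so rows that do not move let the fingers close. It gives the time, the measured TCP pose, the force, the opening and the grip force at its end, in the units of the state.
- observe(): the state, without advancing time (a new reading comes with each control period).
- viewer.capture(name): name is "side" or "top" or "wrist"; returns a dict with "color" (384x512x3 uint8, blue, green, red), "range_z" (384x512 float32, m along the optical axis (not along the pixel's ray), 0 where there is no reading), "K" (3x3 intrinsics, pixels), "T" (4x4, takes a point from camera to world coordinates). Camera axes: x right, y down, z forward; pixel columns grow to the right and rows downward; lengths in m; the calibration is good to about 2 mm. A picture is of the moment at which its call begins.
- workorder.job_done(): hands the job in; it is judged then, once.
The state is a dict: "time": time; "joint_positions": joint angles; "qd": joint speeds; "joint_efforts": joint torques, N m; "eef_pos": TCP position; "tool_rot": TCP orientation; "contact_force": force on the tool from outside, world axes, zero at the start; "torque": the same for the moment, N m; "opening": finger opening in m; "grasp_force": force on a finger pad.
Only numpy, scipy, OpenCV 4.12 (cv2) and the standard library are available. Lean on these libraries where they do the work, as an engineer would, in place of code of your own. Each camera call takes 0.05 s, during which the arm holds its last target. There are 200 camera calls.

TASK

Fit the loose orange wing key fully home onto the square spindle of the green dust-extraction box while its yellow flap is shut, then turn the key clockwise to swing the sprung flap open to 45 degrees, so that the black pointer stands in the red zone of the dial. Finish while still gripping the key and holding the flap there: the program ends holding, nothing is let go. Work only by the key, never touching the yellow flap, and leave the other things on the bench where they are.

Things in the scene. Friction and masses are not known exactly. Their poses are not given: they have to be found in the camera images.
- hood: green sheet-metal dust box, fixed, roof 120 mm high. Origin on the vertical spindle axis at bench level; the box lies from 12 to 200 mm along its +x and -210 to +30 mm along its y; its mouth, closed by the yellow flap, faces -x, and the spindle stands just outside the mouth at its +y end
- flap (a joint): opening angle of the flap, with spindle and pointer, rad: 0 shut (a spring keeps it shut), 1.3 the stop. It opens by turning clockwise seen from above (its world yaw is the hood's yaw minus this value); the return spring takes 0.12 N m at the start and 0.21 N m at 45 degrees, and shuts it when let go
- spindle (a point): point on the spindle axis, 128 mm above the bench, on top of a dark round collar 44 mm across on which the key comes to rest. From here a steel shaft, 18 mm square, stands 36 mm up, its last 6 mm tapering to 12 mm. The point turns with the flap: x and y square to the shaft's faces, z up. A flat black pointer reaches 102 mm from the axis along x, below the collar's top
- flap_edge (a point): middle of the free edge of the yellow flap that closes the box's mouth, 202 mm from the spindle axis and 60 mm above the bench. The flap is 194 mm long, 6 mm thick, from 12 to 108 mm above the bench, and swings out over the bench on the mouth's side; not to be touched
- key: loose wing key, about 220 g, standing on the bench, bore down. Origin at the centre of its underside. Steel hub 42 x 42 x 40 mm high, square bore 19.5 mm wide (2 mm chamfer) from below, at least 36 mm deep, sides along the key's x and y. It fits the shaft at any of four quarter turns, with about 4 degrees of play either way; it is home when its underside meets the collar
- key_wing (a point): centre of the key's orange wing, 55 mm above its underside. The wing is 84 mm long along the key's x, 14 mm thick along its y, and 30 mm high, from 40 to 70 mm above the underside; grip it across its thickness from above, fingertips no lower than the hub's top (40 mm)
- red_zone (a point): middle of the red zone of the white dial painted on the box's roof (84 to 114 mm from the spindle axis). The red zone spans 38 to 52 degrees clockwise, seen from above, from the box's +x, where the pointer stands when the flap is shut
- jar: closed glass jar with brass cap, 48 mm across, 75 mm high, origin under its centre; a bystander that may stand where the key could have been
- sand_block: cork sanding block 50 x 40 x 30 mm lying on the box's roof, well away from the dial, origin under its centre; a bystander
- spoon: wooden spoon about 200 mm long lying at the left, origin under its middle; a bystander
- tin: steel wax tin 60 mm across, 30 mm high, at the left, origin under its centre; a bystander
- brush: bench brush with wooden handle lying at the right, origin under its middle; a bystander
Not all that is in view belongs to the job. What is shaped like the key but blue or turquoise is not meant.

How it is judged:
On the way, in this order (a step that is already met when the one before it is completed fails the run):
1. the key is fully home on the spindle with the flap still shut (less than 12 degrees) (z of key in the frame of spindle between -0.004 and 0.006 m and horizontal distance between key and spindle below 0.004 m and angle between key's own z axis and vertical below 0.12 rad and value of joint flap below 0.21 rad), for 0.2 s.
2. the flap is swung open into the red zone (z of key in the frame of spindle between -0.004 and 0.006 m and horizontal distance between key and spindle below 0.004 m and angle between key's own z axis and vertical below 0.12 rad and value of joint flap between 0.663 and 0.908 rad), for 0.2 s.
At the end, for the whole second after the job is handed in: the key sits home on the spindle (underside within 6 mm of the collar, within 4 mm of the axis, upright within 7 degrees), the flap rests at 45 degrees, give or take 7, the fingers grip the key with more than 3 N, nothing touches the yellow flap, and each bystander is within 30 mm of where it stood (all of step 2 and velocity of joint flap between -0.05 and 0.05 rad/s and contact force between the fingers and key above 3 N and contact force between flap_c0 and anything else below 0.5 N and distance of each of jar, sand_block, spoon, tin, brush from where it was at the start of the episode below 0.03 m); the arm keeps its last pose, push and grip.
It fails at once if the robot touches the yellow flap (more than 0.5 N) (contact force between any of the arm, the fingers and flap_c0 above 0.5 N).
It fails at once if a bystander is moved more than 30 mm (distance of any of jar, sand_block, spoon, tin, brush from where it was at the start of the episode above 0.03 m).
It also fails if it takes over 42 s, if anything falls off the work surface, if the arm or the gripper's body presses on something with over 40 N, if the wrist force passes 120 N, or if a joint passes its speed limit or range.

## Working session

There is one attempt and no reset: what is moved stays moved. The work goes in short steps, Python scripts to look and compute and a tool call to move; the robot and the scene stay as the last step left them, time stands still between calls to the robot, and variables do not carry over. Pictures are saved under pics/ and viewed, at most 10 in all, crops included, and the job is handed in when it is done.

Besides the shell and the picture viewer there is one more tool, called after ">>>" by a JSON object that holds its "method" and its "body". drive_tool: Moves the arm, as the interface text tells. Shift numbers are shares of 0.4 m and turn numbers shares of 0.15 rad, none past 1 either way. Its arguments: {"type":"object","properties":{"rows":{"type":"array","items":{"type":"number"}}},"required":["rows"]}

```bash
ls; mkdir -p pics; python3 - <<'E'
from plant import observe, viewer
import cv2, numpy as np, pickle
print(observe())
d={}
for n in ("top","side","wrist"):
    c=viewer.capture(n); d[n]=c; cv2.imwrite(f"pics/{n}0.png",c["color"]); print(n,c["K"].tolist(),np.round(c["T"],3).tolist())
pickle.dump(d,open("c0.pkl","wb"))
cv2.imwrite("pics/both0.png",cv2.resize(np.hstack([d["top"]["color"],d["side"]["color"]]),(800,300)))
E
```

```text
pics
{'time': 0.0, 'joint_positions': array([ 1.16922611e+00,  1.16480773e-01,  1.44228478e+00,  9.77603598e-06,
        1.58398260e+00, -3.77871534e-02]), 'qd': array([-5.34680535e-04, -1.71138339e-04,  7.46667774e-04,  9.18986796e-04,
       -8.04786586e-04, -3.12072407e-05]), 'joint_efforts': array([-7.01045465e-04, -7.31946802e+01, -6.32521176e+01, -1.12506157e-04,
        6.26257257e-03,  4.96898804e-05]), 'eef_pos': array([0.24009536, 0.63064936, 0.23055356]), 'tool_rot': array([ 1.80890135e-01,  9.83503139e-01, -5.62801988e-04, -1.30671574e-04]), 'contact_force': array([ 0.07458944,  0.43357744, -0.3320211 ]), 'torque': array([-0.03654284, -0.0187586 , -0.0154068 ]), 'grasp_force': 0.0, 'opening': 0.08527804040152165}
top [[416.0184755183802, 0.0, 254.96802745820324], [0.0, 416.0184755183802, 188.8330324559095], [0.0, 0.0, 1.0]] [[0.022, -0.998, 0.059, 0.465], [-1.0, -0.023, -0.015, -0.008], [0.016, -0.059, -0.998, 1.496], [0.0, 0.0, 0.0, 1.0]]
side [[369.72046418747743, 0.0, 256.41827032345736], [0.0, 369.72046418747743, 190.72509140958687], [0.0, 0.0, 1.0]] [[0.811, -0.453, 0.37, 0.136], [-0.585, -0.635, 0.505, -0.594], [0.006, -0.625, -0.78, 0.975], [0.0, 0.0, 0.0, 1.0]]
wrist [[286.29366426715904, 0.0, 255.35852017866745], [0.0, 286.29366426715904, 190.1210614915405], [0.0, 0.0, 1.0]] [[0.357, 0.892, 0.277, 0.169], [0.934, -0.34, -0.108, 0.658], [-0.002, 0.297, -0.955, 0.373], [0.0, 0.0, 0.0, 1.0]]
```

View pics/top0.png

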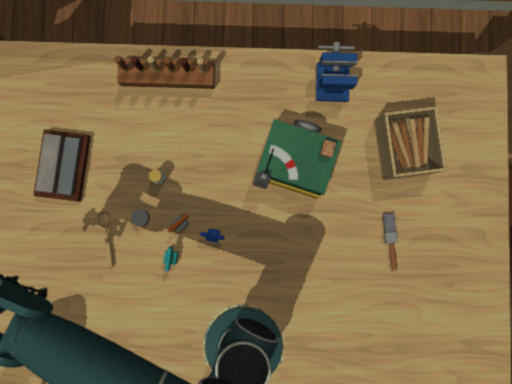

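View pics/side0.png

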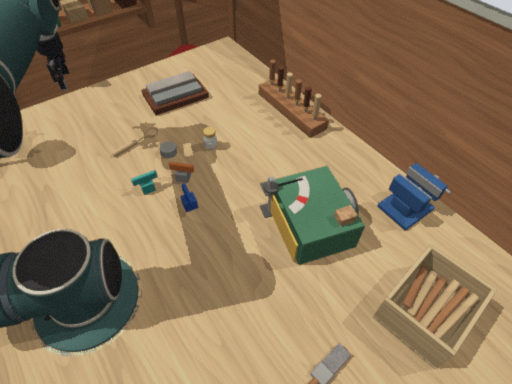

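The top view shows the orange key at about (178,222), with blue and turquoise decoys at (212,235) and (171,258). The tin is at (140,217), the jar at (155,176), the spindle at about (262,180) and the red zone at about (290,165). The side view agrees: orange key at (181,168), spindle at (270,187).

```bash
cat > h.py <<'E'
import cv2, numpy as np
from scipy.spatial.transform import Rotation as R
def cloud(c):
    "world xyz for each pixel"
    v,u=np.mgrid[:384,:512]; K=c["K"]; z=c["range_z"]
    p=np.stack([(u-K[0,2])/K[0,0]*z,(v-K[1,2])/K[1,1]*z,z],-1)
    return p@c["T"][:3,:3].T+c["T"][:3,3]
def hsv(c): return cv2.cvtColor(c["color"],cv2.COLOR_BGR2HSV)
def ray(c,uv,h):
    "pixels onto plane z=h"
    uv=np.atleast_2d(uv).astype(float); K=c["K"];T=c["T"]
    d=np.c_[(uv[:,0]-K[0,2])/K[0,0],(uv[:,1]-K[1,2])/K[1,1],np.ones(len(uv))]@T[:3,:3].T
    return T[:3,3]+d*((h-T[2,3])/d[:,2])[:,None]
def rect(xy):
    "centre, long, short, yaw of long side (mod pi) in mm/deg"
    r=cv2.minAreaRect((xy[:,:2]*1000).astype(np.float32)); b=cv2.boxPoints(r)
    e=[b[1]-b[0],b[2]-b[1]]; l=max(e,key=np.linalg.norm); s=min(e,key=np.linalg.norm)
    return np.round(r[0],1),round(float(np.linalg.norm(l)),1),round(float(np.linalg.norm(s)),1),round(float(np.degrees(np.arctan2(l[1],l[0]))%180),1)
E
python3 - <<'E'
import pickle; from h import *
d=pickle.load(open("c0.pkl","rb"))
for n in ("top","side"):
    c=d[n];P=cloud(c);H=hsv(c)
    w=((P[...,0]>.3)&(P[...,0]<.75)&(P[...,1]>-.3)&(P[...,1]<.45))
    o=w&(H[...,0]<14)&(H[...,1]>150)&(P[...,2]>.035)&(P[...,2]<.09)
    k,l,s,_=cv2.connectedComponentsWithStats(o.astype(np.uint8))
    for i in range(1,k):
        if s[i,4]>15:
            p=P[l==i]; print(n,"orange",s[i],p.mean(0).round(3),np.percentile(p[:,2],[5,95]).round(3)); 
            uv=np.argwhere(l==i)[:,::-1]; print(rect(ray(c,uv,.07)))
    g=w&(H[...,0]>40)&(H[...,0]<85)&(H[...,1]>80)&(abs(P[...,2]-.12)<.012)
    uv=np.argwhere(g)[:,::-1]; print(n,"roof",g.sum(),np.median(P[g][:,2]).round(4),rect(ray(c,uv,.12)))
    t=w&(P[...,2]>.14)&(P[...,2]<.18)&(abs(P[...,1])<.08)
    if t.any(): print("shaft",t.sum(),P[t].mean(0).round(3),np.argwhere(t).mean(0))
    r=w&((H[...,0]<8)|(H[...,0]>172))&(H[...,1]>150)&(P[...,2]>.11)&(P[...,2]<.14)
    if r.any(): print("red",r.sum(),P[r].mean(0).round(3))
    yl=w&(H[...,0]>18)&(H[...,0]<33)&(H[...,1]>150)&(P[...,2]>.02)
    if yl.any(): print("yel",yl.sum(),P[yl].mean(0).round(3),P[yl].min(0).round(3),P[yl].max(0).round(3))
    for z0,z1 in((.02,.1),):
        t=w&(P[...,2]>z0)&(P[...,1]>.08); k,l,s,_=cv2.connectedComponentsWithStats(t.astype(np.uint8))
        for i in range(1,k):
            if s[i,4]>15:p=P[l==i]; print("obj",s[i,:2],p.mean(0).round(3),p.max(0).round(3))
E
```

```text
top orange [169 214  19  18  95] [0.428 0.232 0.067] [0.054 0.075]
(array([428.3, 232.1]), 81.3, 14.1, 134.0)
top roof 2928 0.1199 (array([ 659.6, -171.4]), 236.4, 186.1, 72.8)
shaft 34 [ 0.585 -0.053  0.162] [176.38235294 263.05882353]
red 50 [ 0.632 -0.143  0.121]
yel 251 [ 0.559 -0.06   0.1  ] [ 0.465 -0.243  0.021] [0.606 0.332 1.496]
obj [148 169] [0.587 0.311 0.064] [0.61  0.338 0.082]
obj [131 209] [0.444 0.375 0.03 ] [0.472 0.403 0.039]
obj [167 214] [0.428 0.234 0.054] [0.458 0.268 0.078]
obj [199 228] [0.388 0.118 0.054] [0.411 0.159 0.077]
obj [163 246] [0.32  0.26  0.054] [0.349 0.284 0.078]
side orange [169 162  25  10 176] [0.425 0.229 0.059] [0.043 0.07 ]
(array([421.5, 219.6]), 88.7, 31.4, 133.9)
side roof 3043 0.1193 (array([ 653.1, -176.6]), 238.3, 187.5, 73.3)
shaft 61 [ 0.582 -0.058  0.155] [180.62295082 271.36065574]
red 47 [ 0.631 -0.143  0.12 ]
yel 490 [ 0.548 -0.164  0.065] [ 0.523 -0.248  0.021] [ 0.578 -0.066  0.11 ]
obj [203 127] [0.582 0.305 0.055] [0.607 0.336 0.079]
obj [160 141] [0.441 0.37  0.028] [0.47  0.403 0.033]
obj [169 162] [0.423 0.227 0.05 ] [0.457 0.262 0.073]
obj [142 170] [0.319 0.252 0.051] [0.346 0.273 0.073]
obj [180 183] [0.383 0.114 0.05 ] [0.409 0.157 0.073]
```

>>> {"method": "drive_tool", "body": {"rows": [-0.0662,-0.0637,0,0,0,0,0,-0.0662,-0.0637,0,0,0,0,0,-0.0662,-0.0637,0,0,0,0,0,-0.0662,-0.0637,0,0,0,0,0,-0.0662,-0.0637,0,0,0,0,0,-0.0662,-0.0637,0,0,0,0,0,-0.0662,-0.0637,0,0,0,0,0,-0.0662,-0.0637,0,0,0,0,0,-0.0662,-0.0637,0,0,0,0,0,-0.0662,-0.0637,0,0,0,0,0,-0.0662,-0.0637,0,0,0,0,0,-0.0662,-0.0637,0,0,0,0,0,0,0,0,0,0,0.587,0,0,0,0,0,0,0.587,0,0,0,0,0,0,0.587,0,0,0,0,0,0,0.587,0,0,0,0,0,0,0.587,0,0,0,0,0,0,0,0]}}

```text
time: 1.95
eef_pos: [0.4283, 0.232, 0.2311]
tool_rot: [0.392, 0.92, -0.0, -0.0]
contact_force: [-0.1, -0.1, 0.1]
opening: 0.0855
grasp_force: 0.0
```

```bash
cat > look.py <<'E'
import sys; from h import *
from plant import observe, viewer
def keylook(name="wrist",png=None):
    s=observe(); T=R.from_quat(s["tool_rot"]).as_matrix()
    c=viewer.capture(name);P=cloud(c);H=hsv(c)
    if png: cv2.imwrite(png,c["color"])
    o=((H[...,0]<14)&(H[...,1]>150)&(abs(P[...,2]-.07)<.006)&(np.hypot(P[...,0]-.428,P[...,1]-.232)<.08)).astype(np.uint8)
    uv=np.argwhere(o)[:,::-1]
    print("key",rect(ray(c,uv,.07)),"zmed",np.median(P[o>0][:,2]))
    print("tcp",s["eef_pos"].round(4),"tool x yaw",np.degrees(np.arctan2(T[1,0],T[0,0])).round(2),"zaxis",T[:,2].round(4),s["time"])
    return c
E
python3 -c "
from look import *
keylook(png='pics/w1.png')"
```

```text
key (array([425.7, 235.5]), 81.3, 13.5, 134.2) zmed 0.06966794414696448
tcp [0.4283 0.232  0.2311] tool x yaw 133.84 zaxis [-2.e-04 -1.e-04 -1.e+00] 1.95
```

View pics/w1.png

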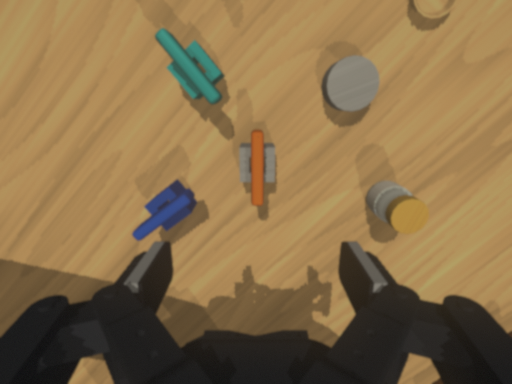

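The wrist view shows the orange wing upright at (257,168), centred between the fingers. The decoys, tin and jar are clear of the fingers' path.

>>> {"method": "drive_tool", "body": {"rows": [0.005,0,0.047,0,0,0,0,0,0,0.047,0,0,0,0,0,0,0.047,0,0,0,0,0,0,0.047,0,0,0,0,0,0,0.047,0,0,0,0,0,0,0.047,0,0,0,0,0,0,0.047,0,0,0,0,0,0,0.047,0,0,0,0,0,0,0.047,0,0,0,0,0,0,0.047,0,0,0,0,0,0,0,0,0,0,1,0,0,0,0,0,0,1,0,0,0,0,0,0,1,0,0,0,0,0,0,1,0,0,0,0,0,0,1,0,0,0,0,0,0,1,0,0,0,0,0,0,1,0,0,0,0,0,0,1,0,0,0,0,0,0,1]}}

```text
time: 3.9
eef_pos: [0.4273, 0.2336, 0.044]
tool_rot: [0.391, 0.92, 0.0, 0.0]
contact_force: [0.6, 0.1, 6.3]
opening: 0.013
grasp_force: 62.4
```

```bash
python3 - <<'E'
from look import *
c=keylook(); s=observe(); print(s["opening"],s["grasp_force"],s["contact_force"].round(2))
# hood refine: top & side views while arm is clear of it
for n in ("top","side"):
    c=viewer.capture(n);P=cloud(c);H=hsv(c)
    w=(abs(P[...,0]-.583)<.06)&(abs(P[...,1]+.056)<.06)
    for a,b in((.138,.175),(.155,.175)):
        t=w&(P[...,2]>a)&(P[...,2]<b); print(n,a,t.sum(),P[t].mean(0).round(4),P[t][:,2].max().round(3))
    uv=np.argwhere(w&(P[...,2]>.155)&(P[...,2]<.175))[:,::-1]; print("top at .164",ray(c,uv.mean(0),.161).round(4), rect(ray(c,uv,.161)))
    g=(H[...,2]<60)&(abs(P[...,2]-.123)<.012)&(P[...,0]>.5)&(P[...,0]<.75)&(P[...,1]>-.25)&(P[...,1]<0)
    print("dark",g.sum(),rect(P[g]) if g.any() else 0)
E
```

```text
key (array([423.9, 236.2]), 82.7, 13.4, 133.9) zmed 0.06973715392842292
tcp [0.4273 0.2336 0.044 ] tool x yaw 133.94 zaxis [ 1.e-03  5.e-04 -1.e+00] 3.9
0.012877404502337401 62.445030212402344 [0.53 0.62 6.02]
top 0.138 33 [ 0.5851 -0.0528  0.1613] 0.169
top 0.155 32 [ 0.5854 -0.0529  0.1616] 0.169
top at .164 [[ 0.5854 -0.0529  0.161 ]] (array([585.5, -52.7]), 17.4, 17.3, 162.8)
dark 65 (array([607.8, -68.5]), 107.7, 30.6, 153.9)
side 0.138 63 [ 0.5816 -0.0579  0.1545] 0.164
side 0.155 35 [ 0.5824 -0.0561  0.1602] 0.164
top at .164 [[ 0.5819 -0.0567  0.161 ]] (array([581.9, -56.8]), 20.3, 17.9, 74.1)
dark 30 (array([615.4, -70.5]), 91.1, 15.7, 179.3)
```

>>> {"method": "drive_tool", "body": {"rows": [0,0,-0.049,0,0,0,1,0,0,-0.049,0,0,0,1,0,0,-0.049,0,0,0,1,0,0,-0.049,0,0,0,1,0,0,-0.049,0,0,0,1,0,0,-0.049,0,0,0,1,0,0,-0.049,0,0,0,1,0,0,-0.049,0,0,0,1,0,0,-0.049,0,0,0,1,0,0,-0.049,0,0,0,1]}}

```text
time: 5.05
eef_pos: [0.4268, 0.2333, 0.2398]
tool_rot: [0.391, 0.92, -0.0, -0.0]
contact_force: [0.1, 0.1, -2.2]
opening: 0.013
grasp_force: 61.1
```

>>> {"method": "drive_tool", "body": {"rows": [-0.0682,-0.0093,0,0,0,0,1,-0.0682,-0.0093,0,0,0,0,1,-0.0682,-0.0093,0,0,0,0,1,-0.0682,-0.0093,0,0,0,0,1,-0.0682,-0.0093,0,0,0,0,1,-0.0682,-0.0093,0,0,0,0,1,-0.0682,-0.0093,0,0,0,0,1,-0.0682,-0.0093,0,0,0,0,1,-0.0682,-0.0093,0,0,0,0,1,-0.0682,-0.0093,0,0,0,0,1,-0.0682,-0.0093,0,0,0,0,1,-0.0682,-0.0093,0,0,0,0,1,-0.0682,-0.0093,0,0,0,0,1,-0.0682,-0.0093,0,0,0,0,1,0,0,0,0,0,-0.564,1,0,0,0,0,0,-0.564,1,0,0,0,0,0,-0.564,1,0,0,0,0,0,-0.564,1,0,0,0,0,0,-0.564,1,0,0,0,0,0,-0.564,1]}}

```text
time: 7.05
eef_pos: [0.6543, -0.0777, 0.2387]
tool_rot: [0.146, 0.989, -0.0, -0.001]
contact_force: [0.4, -0.4, -1.1]
opening: 0.0125
grasp_force: 61.3
```

```bash
python3 - <<'E'
from look import *
import pickle
s=observe(); T=R.from_quat(s["tool_rot"]).as_matrix(); print(s["eef_pos"].round(4),T.round(4).tolist(),s["opening"],s["grasp_force"],s["qd"].round(4))
d={n:viewer.capture(n) for n in("wrist","side","top")}; pickle.dump((s,d),open("c2.pkl","wb"))
cv2.imwrite("pics/w2.png",d["wrist"]["color"]);cv2.imwrite("pics/s2.png",d["side"]["color"])
E
```

```text
[ 0.6543 -0.0777  0.2387] [[-0.9574, 0.2888, -0.001], [0.2888, 0.9574, 0.0001], [0.001, -0.0002, -1.0]] 0.012539265555378681 61.271610260009766 [-7.000e-04 -1.300e-03 -1.100e-03  1.100e-03 -0.000e+00 -8.415e-01]
```

View pics/w2.png

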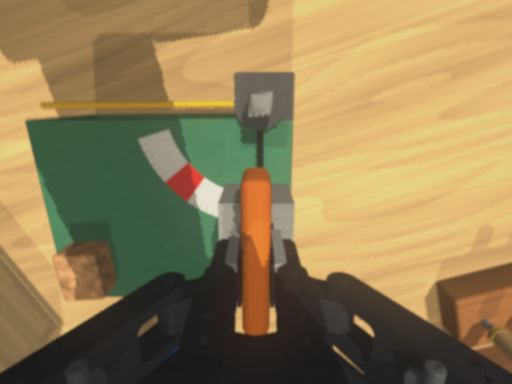

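View pics/s2.png

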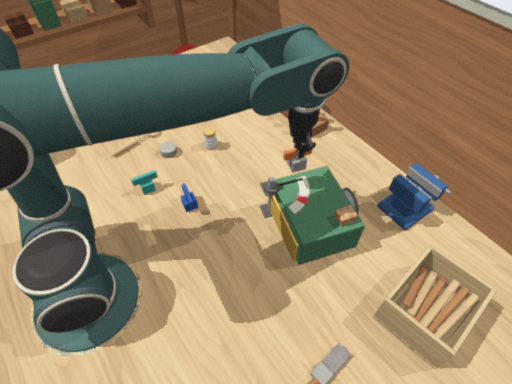

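The wrist view shows the whole wing at (242–270, 168–335), the shaft top at about (260,103) and the pointer at (260,150) in line with the wing. The side view confirms the key is held above the roof.

```bash
cat > rel.py <<'E'
from look import *
def rel():
    s=observe(); c=viewer.capture("wrist"); T=R.from_quat(s["tool_rot"]).as_matrix()
    P=cloud(c);H=hsv(c);p=s["eef_pos"]
    Q=(P-p)@T   # tool frame
    print("tcp",p.round(4),"yaw",np.degrees(np.arctan2(T[1,0],T[0,0])).round(2),"qd",abs(s["qd"]).max().round(3))
    loc=lambda uv,h:(ray(c,uv,h)-p)@T
    o=(H[...,0]<16)&(H[...,1]>140)&(abs(Q[...,2]+.0256)<.012)&(abs(Q[...,0])<.07)&(abs(Q[...,1])<.03)
    uv=np.argwhere(o)[:,::-1]; print("wing top z",np.median(P[o][:,2]).round(4),"expect",p[2]+.026,rect(loc(uv,np.median(P[o][:,2]))))
    sh=(P[...,2]>.157)&(P[...,2]<.172)&(Q[...,0]>.045)&(abs(Q[...,1])<.04)
    uv=np.argwhere(sh)[:,::-1]; print("shaft top z",sh.sum(),np.median(P[sh][:,2]).round(4),"tool",rect(loc(uv,.164)),"world",ray(c,uv.mean(0),.164).round(4))
    for lo,hi in((.13,.157),):
        m=(P[...,2]>lo)&(P[...,2]<hi)&(Q[...,0]>.045)&(abs(Q[...,1])<.04); print("shaft side",m.sum(),Q[m].mean(0).round(4) if m.any() else 0)
    g=(H[...,0]>40)&(H[...,0]<90)&(H[...,1]>80)&(abs(P[...,2]-.12)<.01)
    uv=np.argwhere(g&(Q[...,0]>0))[:,::-1]
    hull=cv2.convexHull(uv.astype(np.int32))[:,0]; q=loc(hull,.12)
    # mouth edge of the roof: the front edge fit (largest tool x for each y)
    ys=np.arange(-.19,.0,.01); L=loc(uv,.12)
    e=np.array([(y,np.percentile(L[abs(L[:,1]-y)<.004][:,0],99)) for y in ys if (abs(L[:,1]-y)<.004).sum()>10])
    f=np.polyfit(e[:,0],e[:,1],1); print("mouth edge tilt deg (0=square with tool)",np.degrees(np.arctan(f[0])).round(2))
    d=(H[...,2]<70)&(H[...,1]<90)&(P[...,2]>.112)&(P[...,2]<.13)&(Q[...,0]>.02)&(abs(Q[...,1])<.03)
    uv=np.argwhere(d)[:,::-1]; print("dark",d.sum(),rect(loc(uv,.122)))
    return s,c,Q,P,H
if __name__=="__main__": rel()
E
python3 rel.py
```

```text
tcp [ 0.6543 -0.0777  0.2389] yaw 162.92 qd 0.033
wing top z 0.2645 expect 0.26491442553168587 (array([ 5. , -0.3]), 84.2, 14.1, 0.9)
shaft top z 595 0.1632 tool (array([74.2,  3.1]), 16.9, 16.7, 90.1) world [[ 0.5842 -0.053   0.164 ]]
shaft side 3 [0.0804 0.0094 0.1089]
mouth edge tilt deg (0=square with tool) -1.47
dark 171 (array([36.2,  3. ]), 32.7, 4.5, 180.0)
```

>>> {"method": "drive_tool", "body": {"rows": [0.0288,0.0014,0,0,0,0,1,0.0288,0.0014,0,0,0,0,1,0.0288,0.0014,0,0,0,0,1,0.0288,0.0014,0,0,0,0,1,0.0288,0.0014,0,0,0,0,1,0.0288,0.0014,0,0,0,0,1,0,0,0,0,0,0,1,0,0,0.015,0,0,0,1,0,0,0.015,0,0,0,1,0,0,0.015,0,0,0,1,0,0,0.015,0,0,0,1,0,0,0.015,0,0,0,1,0,0,0.01,0,0,0,1,0,0,0,0,0,0,1,0,0,0,0,0,0,1]}}

```text
time: 8.75
eef_pos: [0.5891, -0.0543, 0.2052]
tool_rot: [0.148, 0.989, -0.0, -0.0]
contact_force: [-3.3, 1.1, -1.4]
opening: 0.013
grasp_force: 61.4
```

>>> {"method": "drive_tool", "body": {"rows": [0,0,0.005,0,0,0,1,0,0,0.005,0,0,0,1,0,0,0.005,0,0,0,1,0,0,0.005,0,0,0,1,0,0,0,0,0,0,1]}}

```text
time: 9.25
eef_pos: [0.5891, -0.0541, 0.1975]
tool_rot: [0.148, 0.989, 0.0, -0.0]
contact_force: [-5.1, 3.2, -0.2]
opening: 0.0128
grasp_force: 61.8
```

```bash
python3 -c "
from plant import observe
s=observe();print(s['eef_pos'].round(4),s['tool_rot'].round(4),s['contact_force'].round(2),s['torque'].round(2))"
```

```text
[ 0.5891 -0.0541  0.1975] [ 1.476e-01  9.890e-01  1.000e-04 -2.000e-04] [-5.05  3.22 -0.18] [0.54 1.22 0.02]
```

>>> {"method": "drive_tool", "body": {"rows": [0.002,0,0,0,0,0,1,0,0,0.005,0,0,0,1,0,0,0.005,0,0,0,1,0,0,0.005,0,0,0,1,0,0,0.005,0,0,0,1,0,0,0,0,0,0,1]}}

```text
time: 9.85
eef_pos: [0.5885, -0.0541, 0.1888]
tool_rot: [0.148, 0.989, -0.0, -0.0]
contact_force: [-1.7, 1.0, -2.1]
opening: 0.013
grasp_force: 61.4
```

>>> {"method": "drive_tool", "body": {"rows": [0.001,0,0.005,0,0,0,1,0,0,0.005,0,0,0,1,0,0,0.005,0,0,0,1,0,0,0.005,0,0,0,1,0,0,0.005,0,0,0,1,0,0,0.005,0,0,0,1,0,0,0.005,0,0,0,1,0,0,0,0,0,0,1]}}

```text
time: 10.65
eef_pos: [0.5881, -0.054, 0.1749]
tool_rot: [0.148, 0.989, -0.0, -0.0]
contact_force: [-1.1, 0.3, -1.2]
opening: 0.013
grasp_force: 61.4
```

>>> {"method": "drive_tool", "body": {"rows": [0,0,0.0025,0,0,0,1,0,0,0.0025,0,0,0,1,0,0,0,0,0,0,1]}}

```text
time: 10.95
eef_pos: [0.5881, -0.054, 0.1732]
tool_rot: [0.148, 0.989, 0.0, -0.0]
contact_force: [-2.0, 1.8, -2.0]
opening: 0.0127
grasp_force: 61.5
```

>>> {"method": "drive_tool", "body": {"rows": [0,0,0.0025,0,0,0,1,0,0,0.001,0,0,0,1,0,0,0,0,0,0,1]}}

```text
time: 11.25
eef_pos: [0.5881, -0.0539, 0.1722]
tool_rot: [0.148, 0.989, 0.0, 0.0]
contact_force: [-4.8, 1.2, 2.5]
opening: 0.0125
grasp_force: 62.3
```

>>> {"method": "drive_tool", "body": {"rows": [0,0,0,0,0,0,1,0,0,0,0,0,0,1,0,-0.0009,0,0,0,0.533,1,0,-0.0009,0,0,0,0.533,1,0,-0.0009,0,0,0,0.533,1,0,0,0,0,0,0,1,0,0,0,0,0,0,1]}}

```text
time: 11.95
eef_pos: [0.5875, -0.0547, 0.1722]
tool_rot: [0.265, 0.964, 0.0, -0.0]
contact_force: [-7.5, 3.2, 3.9]
opening: 0.013
grasp_force: 62.3
```

```bash
python3 - <<'E'
from look import *
s=observe();print(s['eef_pos'].round(4),s['contact_force'].round(2),s['torque'].round(2))
c=viewer.capture("wrist"); cv2.imwrite("pics/w3.png",c["color"])
E
```

```text
[ 0.5875 -0.0547  0.1722] [-7.48  3.23  3.92] [0.63 1.35 0.13]
```

View pics/w3.png

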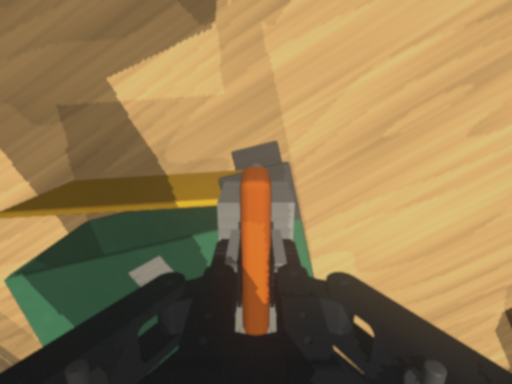

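The wrist view shows the yellow flap swinging open, from (5,213) to (225,185), with the key seated. I'll ease the small side force and continue the turn.

>>> {"method": "drive_tool", "body": {"rows": [0.0015,-0.0009,0,0,0,0.533,1,0,-0.0009,0,0,0,0.533,1,0,-0.0009,0,0,0,0.533,1,0,-0.0009,0,0,0,0.533,1,0,-0.0009,0,0,0,0.533,1,0,-0.0009,0,0,0,0.533,1,0,0,0,0,0,0,1,0,0,0,0,0,0,1,0,0,0,0,0,0,1]}}

```text
time: 12.9
eef_pos: [0.5861, -0.0556, 0.1722]
tool_rot: [0.486, 0.874, 0.001, 0.0]
contact_force: [-0.3, 6.0, 2.1]
opening: 0.0126
grasp_force: 61.9
```

```bash
cat > ang.py <<'E'
from look import *
s=observe();T=R.from_quat(s["tool_rot"]).as_matrix()
print(s['eef_pos'].round(4),"yaw",np.degrees(np.arctan2(T[1,0],T[0,0])).round(2),s['contact_force'].round(2),s['torque'].round(2))
A=np.array([.5843,-.0528])
for n in("wrist","side","top"):
    c=viewer.capture(n);P=cloud(c);H=hsv(c);cv2.imwrite(f"pics/{n}_{s['time']:.2f}.png",c["color"])
    # flap top edge: yellow, z near .108
    r=np.hypot(P[...,0]-A[0],P[...,1]-A[1])
    y=(H[...,0]>17)&(H[...,0]<34)&(H[...,1]>140)&(P[...,2]>.03)&(P[...,2]<.115)&(r<.215)&(r>.03)&(P[...,1]<A[1])
    if y.sum()<20: print(n,"no flap"); continue
    for nm,m in(("face",y),("top",y&(P[...,2]>.103))):
        if m.sum()<15: continue
        vx,vy,x0,y0=cv2.fitLine(P[m][:,:2].astype(np.float32),cv2.DIST_HUBER,0,.001,.001).ravel()
        a=np.degrees(np.arctan2(vy,vx)); a=a if vy<0 else a-180
        print(n,nm,m.sum(),"flap line yaw",round(float(a),2),"opening vs shut(-107.0):",round(float(-107.0-a),2))
E
python3 ang.py
```

```text
[ 0.5861 -0.0556  0.1722] yaw 121.82 [-0.3   5.98  2.12] [1.12 0.2  0.25]
wrist face 5867 flap line yaw -142.96 opening vs shut(-107.0): 35.96
wrist top 1813 flap line yaw -143.05 opening vs shut(-107.0): 36.05
side face 310 flap line yaw -142.94 opening vs shut(-107.0): 35.94
side top 74 flap line yaw -143.38 opening vs shut(-107.0): 36.38
top face 90 flap line yaw -142.82 opening vs shut(-107.0): 35.82
top top 42 flap line yaw -142.72 opening vs shut(-107.0): 35.72
```

>>> {"method": "drive_tool", "body": {"rows": [0.001,-0.0009,0,0,0,0.533,1,0,-0.0009,0,0,0,0.533,1,0,0,0,0,0,0,1,0,0,0,0,0,0,1,0,0,0,0,0,0,1,0,0,0,0,0,0,1]}}

```text
time: 13.65
eef_pos: [0.5856, -0.0557, 0.1723]
tool_rot: [0.554, 0.832, 0.001, 0.001]
contact_force: [1.4, 5.5, 1.1]
opening: 0.013
grasp_force: 61.7
```

```bash
python3 ang.py; python3 -c "
import pickle;from h import *
c=pickle.load(open('c0.pkl','rb'))['side'];P=cloud(c);H=hsv(c)
y=(H[...,0]>17)&(H[...,0]<34)&(H[...,1]>140)&(P[...,2]>.03)&(P[...,2]<.115)&(P[...,1]<-.06)&(P[...,0]>.5)&(P[...,0]<.62)
vx,vy,_,_=cv2.fitLine(P[y][:,:2].astype(np.float32),cv2.DIST_HUBER,0,.001,.001).ravel();print('shut',y.sum(),np.degrees(np.arctan2(vy,vx)))"; ls pics
```

```text
[ 0.5856 -0.0557  0.1723] yaw 112.66 [1.45 5.51 1.13] [ 0.86 -0.46  0.19]
wrist face 5883 flap line yaw -151.71 opening vs shut(-107.0): 44.71
wrist top 1790 flap line yaw -151.77 opening vs shut(-107.0): 44.77
side face 444 flap line yaw -151.94 opening vs shut(-107.0): 44.94
side top 64 flap line yaw -151.86 opening vs shut(-107.0): 44.86
top face 74 flap line yaw -151.47 opening vs shut(-107.0): 44.47
top top 34 flap line yaw -152.26 opening vs shut(-107.0): 45.26
shut 536 73.299835
both0.png
s2.png
side0.png
side_12.90.png
side_13.65.png
top0.png
top_12.90.png
top_13.65.png
w1.png
w2.png
w3.png
wrist0.png
wrist_12.90.png
wrist_13.65.png
```

>>> {"method": "drive_tool", "body": {"rows": [0,0,0,0,0,0,1,0,0,0,0,0,0,1,0,0,0,0,0,0,1,0,0,0,0,0,0,1,0,0,0,0,0,0,1]}}

```text
time: 14.3
eef_pos: [0.5856, -0.0558, 0.1722]
tool_rot: [0.554, 0.832, 0.001, 0.0]
contact_force: [1.3, 4.6, 0.7]
opening: 0.013
grasp_force: 61.7
```

```bash
python3 ang.py; python3 -c "
import cv2;a=cv2.imread('pics/side_13.65.png')[120:280,210:400];cv2.imwrite('pics/crop.png',cv2.resize(a,(712,600),interpolation=cv2.INTER_CUBIC))"
```

```text
[ 0.5856 -0.0558  0.1722] yaw 112.65 [1.28 4.62 0.7 ] [ 0.9 -0.4  0.2]
wrist face 5863 flap line yaw -151.75 opening vs shut(-107.0): 44.75
wrist top 1793 flap line yaw -151.77 opening vs shut(-107.0): 44.77
side face 447 flap line yaw -151.74 opening vs shut(-107.0): 44.74
side top 68 flap line yaw -152.01 opening vs shut(-107.0): 45.01
top face 76 flap line yaw -150.78 opening vs shut(-107.0): 43.78
top top 37 flap line yaw -151.47 opening vs shut(-107.0): 44.47
```

View pics/crop.png

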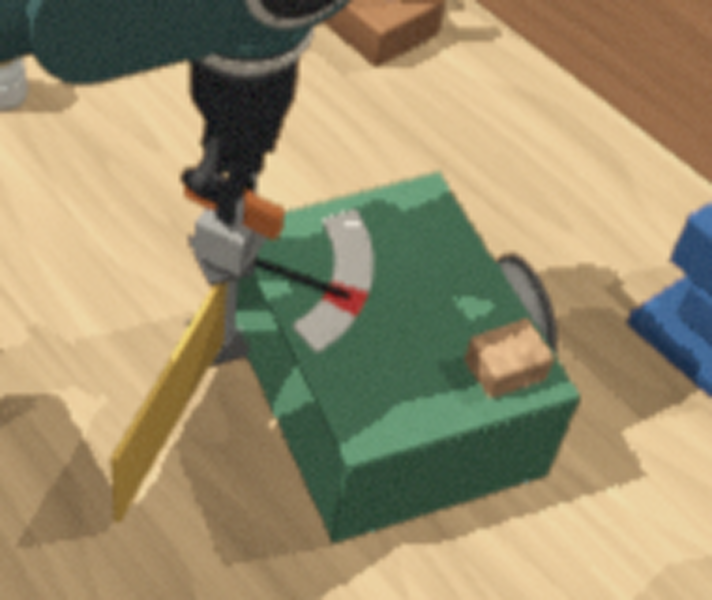

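The crop shows the key seated, the flap open and steady, and the pointer tip at (345,293) in the red zone. I'm handing the job in.

```bash
python3 -c "
from plant import workorder
print(workorder.job_done())"
```

```text
the job is handed in; nothing more can be done
None
```

The key is home on the spindle and still gripped, and the flap is held at about 45° with the pointer in the red zone. I handed the job in at about 14.5 s; it returned no verdict.

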